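Clamp the side guide, then hold the slitter cover open for a jammed card

TASK

A tag card has jammed in the card slitter. First tighten the loose black clamp knob of the side guide (clockwise, to its stop) without shifting the guide from its setting; then lift the sprung smoked cover by its black handle until its orange pins stand in the green band of the curved stays (35 degrees open), and finish still holding it steady there, so that I can pull the card out. Leave the tumbler, the glue stick and the flower box where they are.

Things in the scene. Friction and masses are not known exactly. Their poses are not given: they have to be found in the camera images.
- slitter: desktop card slitter, fixed: grey base 370 (x) x 300 (y) mm, aluminium feed table on its robot side (-x), top 75 mm above the desk; white cheeks at y = +-140 mm, x 0 to 170 mm, 150 mm high; grey motor box on the +y side out to y = 205 mm, 140 mm high; delivery tray at +x. Origin: centre of the base's underside, on the desk; x points from the feed table to the rear hinge, z up
- clamp_knob (a joint): angle of the clamp knob (rad): 0 = fully loose, grows clockwise seen from above, 1.4 = tight against its stop. Starts between 0 and 0.4, stays where it is left, takes about 0.1 N m to turn. At 0 the wing lies along the slitter's y axis; at q it is turned q clockwise from there
- knob_grip (a point): grip point on the axis of the black wing knob, 121 mm above the desk: wing 12 mm thick, 48 mm long, from 101 to 129 mm above the desk, over a round 24 mm hub. It rides on the side guide, 120 mm in front of (-x) the slitter's origin; the guide slides along the slitter's y axis with 8 N of drag; its fence, top 96 mm above the desk, lies 60 mm to the +y side of the knob
- cover (a joint): opening angle of the smoked cover (rad): 0 = shut, 0.61 (35 degrees) = middle of the green band, which runs from 0.52 to 0.70; 1.22 = fully open. Springs and weight pull it shut: about 5 N at the handle, along its path, at 0 and 8 N in the band
- cover_hinge (a point): middle of the cover's hinge axis, along the slitter's y axis, 145 mm behind (+x) the slitter's origin, 152 mm above the desk. The cover, 150 mm deep and 250 mm wide, reaches from it towards the robot. Slotted steel stays with the green band, curved about this axis (radius 66 to 92 mm), stand on both cheeks; the cover's orange pins travel in their slots
- handle (a point): black bow handle on the cover: round bar 12 mm thick, 100 mm long, parallel to the hinge axis, its middle line 36 mm above the cover's surface. Origin: middle of the bar; with the cover shut 115 mm in front of (-x) and 40 mm above the hinge axis; it turns with the cover
- tumbler: pink drinking tumbler with a black cap, 62 mm across, 170 mm tall, loose, stands on the desk beside the slitter; leave alone. Origin: centre of its foot
- glue_stick: white glue stick with a red cap, 29 mm across, 92 mm tall, loose, standing on the desk beside the slitter; leave alone. Origin: centre of its foot
- flower_box: black open box 240 x 140 x 45 mm with pink paper flowers, loose on the desk beside the slitter; leave alone. Origin: centre of its underside

How it is judged:
By the outcome, as a careful person would: the job done as asked, in the order asked, and still so for the second after the job is handed in, while the arm keeps its last pose, push and grip.
It also fails if it takes over 43 s, if anything falls off the work surface, if the arm or the gripper's body presses on something with over 40 N, if the wrist force passes 120 N, or if a joint passes its speed limit or range.

ROBOT

A 6-joint arm with a two-finger parallel gripper is mounted at the origin on the work surface. World frame = base frame: x ahead of the robot, y to its left, z up, the work surface at z = 0. Lengths are in m, angles in rad, forces in N, time in s.
With the tool pointing down it reaches from about 0.3 to 0.775 m from the base axis. Payload 14.6 kg.
Tool frame: the origin (TCP) lies between the finger pads; the fingertips stand ctrl.tip_extent ahead of it and the grasp point (between the pads) lies 3 mm ahead of it (ctrl.tip_extent is the distance from the TCP to the fingertips, in m); z points along the fingers, y is the line along which they close (so a half turn about z gives the same grasp; the last joint's range is limited). The gripper opens to 94 mm and grips with 3 to 60 N. Pads are 16 mm wide; open, the fingers measure 119 mm over their backs; the gripper's body (75 mm by 177 mm) begins 78 mm behind the grasp point.
Start: joints at [1.201, 0.3, 1.521, -0, 1.321, -0.067], TCP at [0.164, 0.525, 0.227] pointing down, gripper open.
Joint ranges: [-3.03, 3.03], [-0.79, 2.21], [0.23, 2.52], [-1.04, 4.18], [0, 3.07], [-2.55, 2.55]. Speed limits (rad/s): [2.22, 2.22, 2.57, 3.14, 3.14, 3.14].

INTERFACE

Orientations are given as [roll, pitch, yaw] about the fixed x, y, z axes, in that order (R = Rz(yaw) Ry(pitch) Rx(roll)).
In Python, from station import ctrl gives the robot as it stands.
- The arm moves only by the shell command python3 shift.py 'ROWS' [OPENING] [FORCE]. ROWS is a JSON list of rows, 1 to 10 of them, each of 6 numbers: dx, dy, dz in m, then a rotation vector rx, ry, rz in rad; each row shifts and turns the commanded pose from where the row before left it, along the tool's axes as they then stand; what a row does not reach is not made up. A row lasts 1/10 s, in which the tool goes at most 0.05 m and 0.15 rad, less where a joint would pass 70% of its speed; a pose out of reach is approached as far as the arm can. OPENING is the finger opening in m, set as the command begins (- or left out keeps the last). The fingers move at their own pace and stop on an object; FORCE is the grip in N (left out, the last holds). Time passes only in rows, so rows that do not move let the fingers close. It prints the time, the measured TCP pose, the force, the opening and the grip force at its end.
- ctrl.get_obs(): the state, without advancing time (a new reading comes with each control period).
- ctrl.camera(name): name is "side" or "top" or "wrist"; returns a dict with "pixels" (420x560x3 uint8, blue, green, red), "fx", "fy", "cx", "cy" (pixels), "k1" (the pictures are not rectified: a ray, as slopes to the right and down, at radius r is drawn at 1 + k1 r^2 times it, then the intrinsics apply), "extrinsics" (4x4, takes a point from camera to world coordinates). Camera axes: x right, y up, looking along -z (the intrinsics and any distortion apply to the point x, -y, -z); pixel columns grow to the right and rows downward; lengths in m; the calibration is good to about 2 mm. A picture is of the moment at which its call begins. There is no depth.
- ctrl.hand_in(): hands the job in; it is judged then, once.
The state is a dict: "time_s": time; "qpos": joint angles; "joint_vel": joint speeds; "tau": joint torques, N m; "ee_pos": TCP position; "eef_rot": TCP orientation; "force": force on the tool from outside, world axes, zero at the start; "moment": the same for the moment, N m; "grip_width": finger opening in m; "grip_force": force on a finger pad.
Only numpy, scipy, OpenCV 4.12 (cv2) and the standard library are available. Lean on these libraries where they do the work, as an engineer would, in place of code of your own. Each camera call takes 0.05 s, during which the arm holds its last target. There are 200 camera calls.

## Working session

There is one attempt and no reset: what is moved stays moved. The work goes in short steps, Python scripts to look and compute and a shell command to move; the robot and the scene stay as the last step left them, time stands still between calls to the robot, and variables do not carry over. Pictures are saved under pics/ and viewed, at most 10 in all, crops included, and the job is handed in when it is done.

```bash
ls; mkdir -p pics
python3 - <<'E'
from station import ctrl
import cv2,numpy as np
print(ctrl.tip_extent, ctrl.get_obs())
for n in("top","side"):
    c=ctrl.camera(n); cv2.imwrite(f"pics/{n}0.png",c["pixels"]); print(n,c["fx"],c["fy"],c["cx"],c["cy"],c["k1"],np.round(c["extrinsics"],3).tolist())
E
```

```text
pics
shift.py
station.py
0.022 {'time_s': 0.0, 'qpos': array([ 1.20139325e+00,  3.00477410e-01,  1.52156748e+00,  1.02632123e-05,
        1.32067758e+00, -6.65776838e-02]), 'joint_vel': array([-0.00116136, -0.00043822, -0.00023287, -0.00100009, -0.00104828,
       -0.00087877]), 'tau': array([ 1.21761304e-04, -5.31815600e+01, -3.52730441e+01,  7.07505690e-02,
        2.44396337e-02, -5.34458502e-05]), 'ee_pos': array([0.16392677, 0.52476554, 0.2268886 ]), 'eef_rot': array([-3.14046600e+00, -8.50840705e-05,  2.83876467e+00]), 'force': array([-0.74531156, -0.31788336,  0.12177122]), 'moment': array([-0.01953178, -0.05117955, -0.0541808 ]), 'grip_force': 0.0, 'grip_width': 0.09360921086131907}
top 545.4602400339505 545.4602400339505 270.87935379544115 209.52046694690486 0.06557267054753796 [[0.022, 0.994, -0.104, 0.452], [-1.0, 0.021, -0.01, 0.057], [-0.008, 0.104, 0.995, 1.585], [0.0, 0.0, 0.0, 1.0]]
side 496.9115433852055 496.9115433852055 277.39752454928976 211.51011018153235 -0.08059582974207666 [[0.73, 0.341, -0.593, -0.137], [-0.684, 0.381, -0.623, -0.683], [0.013, 0.86, 0.511, 0.74], [0.0, 0.0, 0.0, 1.0]]
```

View pics/top0.png

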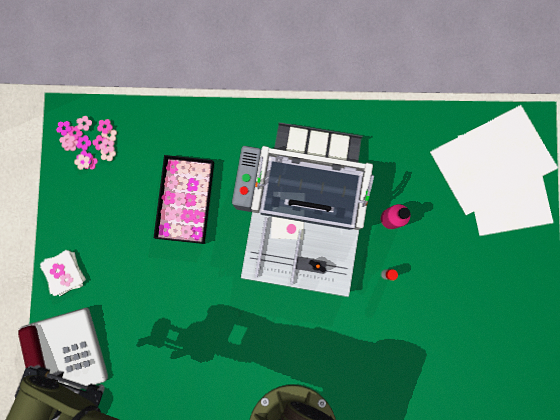

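View pics/side0.png

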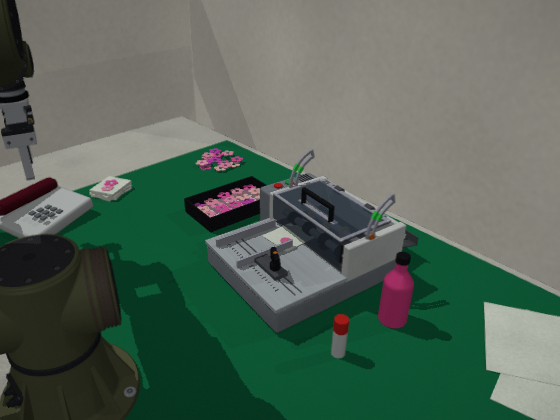

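Top view: knob about (318,266), handle bar about (310,206), table front corners about (242,279) and (350,296). Side view: knob (274,258), handle (317,203). Next come enlarged crops, and rays cast from these pixels.

```bash
cat > h.py <<'E'
import numpy as np, cv2
from station import ctrl
def K(c): return np.array([[c["fx"],0,c["cx"]],[0,c["fy"],c["cy"]],[0,0,1]]), np.array([c["k1"],0,0,0,0.])
F=np.diag([1.,-1,-1])
def ray(c,uv):
    k,d=K(c); p=cv2.undistortPoints(np.array([[uv]],float),k,d)[0,0]
    E=np.array(c["extrinsics"]); return E[:3,3],E[:3,:3]@F@np.array([*p,1.])
def onz(c,uv,z):
    o,r=ray(c,uv); return o+r*(z-o[2])/r[2]
def proj(c,P):
    E=np.array(c["extrinsics"]); R=(E[:3,:3]@F).T; k,d=K(c)
    return cv2.projectPoints(np.atleast_2d(P).astype(float),cv2.Rodrigues(R)[0],-R@E[:3,3],k,d)[0][:,0]
def two(c1,u1,c2,u2):
    o1,r1=ray(c1,u1);o2,r2=ray(c2,u2)
    s=np.linalg.lstsq(np.c_[r1,-r2],o2-o1,rcond=None)[0]; a=o1+s[0]*r1;b=o2+s[1]*r2
    return (a+b)/2,np.linalg.norm(a-b)
E
python3 - <<'E'
from h import *
c=ctrl.camera("top");s=ctrl.camera("side")
t=c["pixels"][120:300,225:385]; u=s["pixels"][150:320,200:420]
a=cv2.resize(t,None,fx=3.3,fy=3.3,interpolation=cv2.INTER_CUBIC)
cv2.imwrite("pics/tc.png",a)
cv2.imwrite("pics/sc.png",cv2.resize(u,None,fx=3.5,fy=3.5,interpolation=cv2.INTER_CUBIC))
print(two(c,(318,265),s,(274,256)), two(c,(310,206),s,(317,203)))
print(onz(c,(242,279),.075),onz(c,(350,296),.075))
# handle mask
for cc,(x0,x1,y0,y1) in((c,(275,345,195,216)),(s,(295,340,180,225))):
    g=cc["pixels"][y0:y1,x0:x1].max(2); m=(g<32).astype(np.uint8)
    n,l,st,ce=cv2.connectedComponentsWithStats(m); i=1+st[1:,4].argmax()
    p=np.argwhere(l==i)[:,::-1]+[x0,y0]; print(st[i],p.mean(0),cv2.minAreaRect(p.astype(np.float32)))
E
```

```text
(array([ 0.45641444, -0.05578134,  0.11679495]), np.float64(0.0064333399160668965)) (array([ 0.60978562, -0.0301771 ,  0.17764853]), np.float64(0.0012124473459807256))
[0.41632895 0.14676072 0.075     ] [ 0.37709283 -0.14916121  0.075     ]
[ 14   5  42  12 181] [309.32596685 204.59668508] ((309.5070495605469, 204.96180725097656), (41.77088165283203, 5.538394451141357), 10.437475204467773)
[  6   8  33  34 277] [318.2166065  201.76534296] ((317.0697021484375, 203.90090942382812), (42.949981689453125, 15.386877059936523), 35.134193420410156)
```

View pics/tc.png

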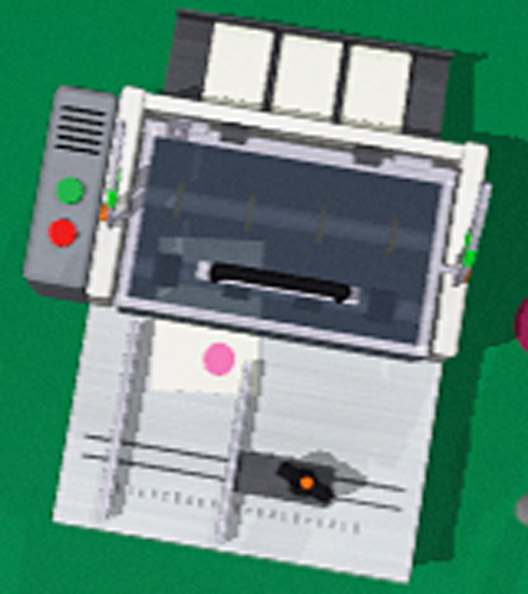

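View pics/sc.png

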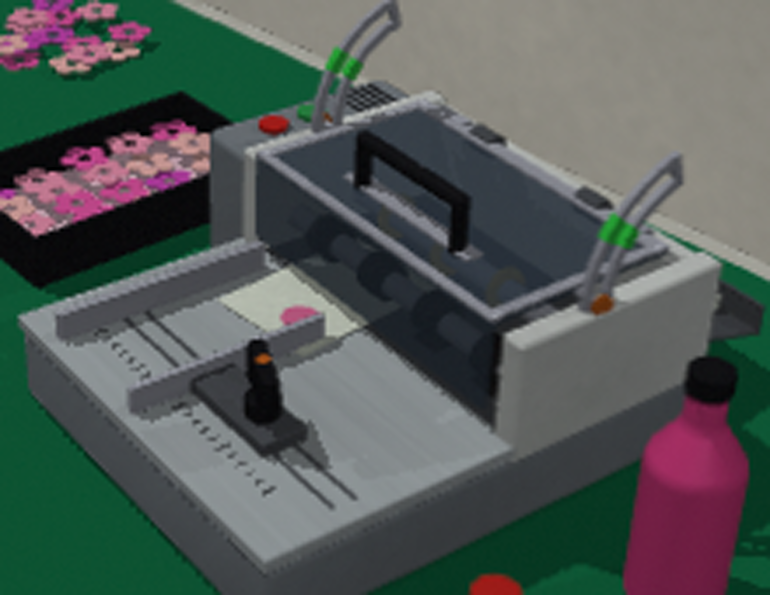

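Top crop: orange knob dot at (306,482), wing tips at (283,468) and (330,497), bar ends at (212,272) and (352,294), pins at (105,213) and (463,277). Side crop: bar from (363,143) to (463,205), dot at (262,359).

Run:
```python
from h import *
c=ctrl.camera("top");s=ctrl.camera("side")
T=lambda x,y:(225+x/3.3-.35,120+y/3.3-.35); S=lambda x,y:(200+x/3.5-.35,150+y/3.5-.35)
yaw=lambda a,b:np.arctan2(-(a-b)[0],(a-b)[1])
for z,a,b in((.075,(55,521),(409,581)),(.192,(212,272),(352,294)),(.16,(105,213),(463,277))):
    A,B=onz(c,T(*a),z),onz(c,T(*b),z); print(z,A,B,np.linalg.norm(A-B),yaw(A,B))
k=onz(c,T(306,482),.130); print("knob",k,two(c,T(306,482),s,S(262,359)))
h=onz(c,T(282,283),.192); print("handle",h,two(c,T(282,283),s,S(413,174)))
w=onz(c,T(283,468),.129)-onz(c,T(330,497),.129); print("wing",np.linalg.norm(w),np.arctan2(-w[0],w[1]))
y=-.15; ex=np.array([np.cos(y),np.sin(y)]);ey=np.array([-ex[1],ex[0]])
o=(h[:2]-.03*ex); print("origin",o,"knob in slitter",ex@(k[:2]-o),ey@(k[:2]-o))
A=(onz(c,T(55,521),.075)+onz(c,T(409,581),.075))[:2]/2; print("front mid",ex@(A-o),ey@(A-o))
P=(onz(c,T(105,213),.16)+onz(c,T(463,277),.16))[:2]/2; print("pins",ex@(P-o),ey@(P-o))
print("proj knob axis in side", proj(s,[*k[:2],.130]), S(262,359))
m=(c["pixels"][...,2]>180)&(c["pixels"][...,1]>70)&(c["pixels"][...,1]<170)&(c["pixels"][...,0]<80)
p=np.argwhere(m)[:,::-1]; print([tuple(q) for q in p if 230<q[0]<390 and 150<q[1]<290])
```

```text
0.075 [0.42028749 0.14874818 0.075     ] [ 0.37777557 -0.14532705  0.075     ] 0.2971321407681116 -0.1435668261844995
0.192 [0.61763867 0.02461496 0.192     ] [ 0.6026655  -0.08437794  0.192     ] 0.11001657648090246 -0.13652291654607934
0.16 [0.66717834 0.11028971 0.16      ] [ 0.62152534 -0.17536411  0.16      ] 0.2892789320079843 -0.15847907356113367
knob [ 0.45687315 -0.05524522  0.13      ] (array([ 0.45597973, -0.05474281,  0.126189  ]), np.float64(0.0024078329519632386))
handle [ 0.61014364 -0.02996251  0.192     ] (array([ 0.61060812, -0.03016322,  0.18683232]), np.float64(0.00034028163163959816))
wing 0.043999255119572415 -0.5309060507616965
origin [ 0.5804805  -0.02547937] knob in slitter -0.11777122164054812 -0.04790326679529076
front mid -0.18347471098602255 -0.0002307743043383282
pins 0.06420883999270398 0.002566232898178923
proj knob axis in side [[275.56197417 250.66321655]] (274.50714285714287, 252.22142857142856)
[(np.int64(256), np.int64(182)), (np.int64(256), np.int64(183)), (np.int64(256), np.int64(184)), (np.int64(255), np.int64(185)), (np.int64(256), np.int64(185)), (np.int64(256), np.int64(186)), (np.int64(316), np.int64(265)), (np.int64(317), np.int64(265)), (np.int64(318), np.int64(265)), (np.int64(316), np.int64(266)), (np.int64(317), np.int64(266)), (np.int64(318), np.int64(266)), (np.int64(319), np.int64(266)), (np.int64(317), np.int64(267)), (np.int64(318), np.int64(267))]
```

```bash
R='[-0.0323,-0.0333,0,0,0,0]'; python3 shift.py '[[-0.0323,-0.0333,0,0,0,0],[-0.0323,-0.0333,0,0,0,0],[-0.0323,-0.0333,0,0,0,0],[-0.0323,-0.0333,0,0,0,0],[-0.0323,-0.0333,0,0,0,0],[-0.0323,-0.0333,0,0,0,0],[-0.0323,-0.0333,0,0,0,0],[-0.0323,-0.0333,0,0,0,0],[-0.0323,-0.0333,0,0,0,0],[-0.0323,-0.0333,0,0,0,0]]' 0.05 3
python3 shift.py '[[-0.0323,-0.0333,0,0,0,0],[-0.0323,-0.0333,0,0,0,0],[-0.0323,-0.0333,0,0,0,0],[-0.0323,-0.0333,0,0,0,0],[0,0,0,0,0,0.148],[0,0,0,0,0,0.148],[0,0,0,0,0,0.148],[0,0,0,0,0,0.148],[0,0,0,0,0,0.148],[0,0,0,0,0,0.148]]'
python3 shift.py '[[0,0,0,0,0,0.148],[0,0,0,0,0,0.148],[0,0,0,0,0,0.148],[0,0,0,0,0,0.148],[0,0,0,0,0,0.148],[0,0,0,0,0,0.148],[0,0,0,0,0,0]]'
cat >> h.py <<'E'
from scipy.spatial.transform import Rotation as Ro
def to(p):
    o=ctrl.get_obs(); R=Ro.from_euler("xyz",o["eef_rot"]); print("tool delta",np.round(R.inv().apply(np.array(p)-o["ee_pos"]),4),"rot",np.round(o["eef_rot"],3),"F",np.round(o["force"],1),"M",np.round(o["moment"],2))
E
python3 - <<'E'
from h import *
to([.457,-.055,.124])
c=ctrl.camera("wrist"); cv2.imwrite("pics/w1.png",c["pixels"]); print(proj(c,[.457,-.055,.13]))
E
```

```text
time_s: 1.3
ee_pos: [0.3735, 0.109, 0.2277]
eef_rot: [3.141, 0.001, 2.839]
force: [0.7, 1.4, 0.3]
grip_width: 0.0499
grip_force: 0.0
time_s: 2.3
ee_pos: [0.4566, -0.0549, 0.2274]
eef_rot: [-3.142, -0.0, 1.945]
force: [0.9, -0.9, 1.0]
grip_width: 0.05
grip_force: 0.0
time_s: 3.0
ee_pos: [0.4566, -0.0549, 0.2274]
eef_rot: [-3.142, 0.0, 1.06]
force: [0.3, 0.1, -1.3]
grip_width: 0.0506
grip_force: 0.0
tool delta [1.000e-04 4.000e-04 1.034e-01] rot [-3.142  0.     1.06 ] F [ 0.3  0.1 -1.3] M [-0.09  0.09 -0.  ]
[[278.36110324 217.6970277 ]]
```

View pics/w1.png

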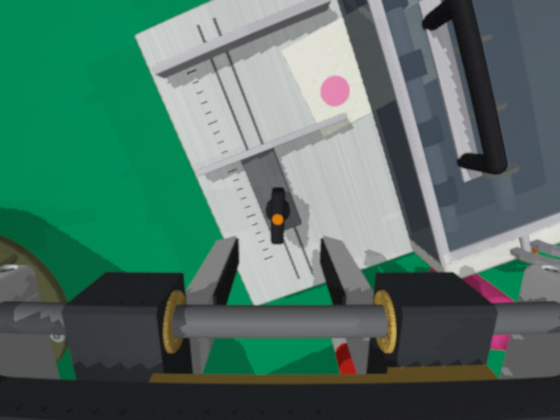

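Wrist view: the wing runs upright from (278,188) to (277,242), with its dot at (278,219). The predicted dot was (278.4,217.7), so the tool is centred to under 1 mm and aligned. Descending, then closing lightly.

```bash
python3 shift.py '[[0,0,0.025,0,0,0],[0,0,0.025,0,0,0],[0,0,0.025,0,0,0],[0,0,0.018,0,0,0],[0,0,0.0104,0,0,0],[0,0,0,0,0,0],[0,0,0,0,0,0]]' 0.04 3
python3 shift.py '[[0,0,0,0,0,0],[0,0,0,0,0,0],[0,0,0,0,0,0],[0,0,0,0,0,0],[0,0,0,0,0,0],[0,0,0,0,0,0],[0,0,0,0,0,0],[0,0,0,0,0,0]]' 0.0 3
python3 -c "
from h import *
to([.457,-.055,.124])"
```

```text
time_s: 3.75
ee_pos: [0.457, -0.0549, 0.1247]
eef_rot: [3.141, -0.0, 1.064]
force: [-0.1, -0.0, -0.1]
grip_width: 0.0401
grip_force: 0.0
time_s: 4.55
ee_pos: [0.4562, -0.0546, 0.1242]
eef_rot: [-3.14, 0.0, 1.063]
force: [-5.2, 2.9, 6.5]
grip_width: 0.0143
grip_force: 3.6
tool delta [0.     0.0009 0.0002] rot [-3.14   0.     1.063] F [-5.2  2.9  6.5] M [ 0.46  1.08 -0.06]
```

```bash
python3 shift.py '[[0,-0.0012,0,0,0,0],[0,0,0,0,0,0],[0,0,0,0,0,0],[0,0,0,0,0,0]]' 0.0 5
python3 -c "
from h import *
to([.457,-.055,.124])"
```

```text
time_s: 4.95
ee_pos: [0.4553, -0.0541, 0.1242]
eef_rot: [-3.141, 0.0, 1.063]
force: [-5.0, 2.9, 6.2]
grip_width: 0.0121
grip_force: 5.3
tool delta [0.     0.0019 0.0002] rot [-3.141  0.     1.063] F [-5.   2.9  6.2] M [ 0.47  1.16 -0.06]
```

```bash
python3 shift.py '[[0,-0.001,-0.003,0,0,0],[0,0,0,0,0,0],[0,0,0,0,0,0]]' 0.0 5
python3 -c "
from h import *
to([.457,-.055,.124])"
```

```text
time_s: 5.25
ee_pos: [0.455, -0.054, 0.1272]
eef_rot: [3.141, -0.0, 1.063]
force: [2.6, -2.4, -2.5]
grip_width: 0.0122
grip_force: 5.0
tool delta [0.0001 0.0022 0.0032] rot [ 3.141 -0.     1.063] F [ 2.6 -2.4 -2.5] M [-0.54 -0.38 -0.08]
```

```bash
python3 shift.py '[[0,0.0004,0,0,0,0],[0,0,0,0,0,0],[0,0,0,0,0,0.05],[0,0,0,0,0,0.08],[0,0,0,0,0,0.08],[0,0,0,0,0,0.08],[0,0,0,0,0,0]]' 0.0 25
python3 -c "
from h import *
to([.4553,-.0541,.127])"
```

```text
time_s: 5.95
ee_pos: [0.4553, -0.0542, 0.1272]
eef_rot: [3.141, -0.0, 0.772]
force: [1.5, -3.2, -0.8]
grip_width: 0.0117
grip_force: 24.9
tool delta [ 0.0001 -0.0001  0.0002] rot [ 3.141 -0.     0.772] F [ 1.5 -3.2 -0.8] M [-0.81 -0.38 -0.07]
```

```bash
python3 shift.py '[[0,0.0003,0,0,0,0.08],[0,0,0,0,0,0.1],[0,0,0,0,0,0.1],[0,0,0,0,0,0.1],[0,0,0,0,0,0.1],[0,0,0,0,0,0.08],[0,0,0,0,0,0]]' 0.0 25
python3 -c "
from h import *
to([.4553,-.0541,.127])"
```

```text
time_s: 6.65
ee_pos: [0.4556, -0.0547, 0.1272]
eef_rot: [3.14, -0.001, 0.213]
force: [3.5, -6.2, -1.6]
grip_width: 0.0118
grip_force: 24.9
tool delta [-0.0001 -0.0007  0.0002] rot [ 3.14e+00 -1.00e-03  2.13e-01] F [ 3.5 -6.2 -1.6] M [-1.25 -0.46 -0.1 ]
```

```bash
python3 shift.py '[[0.0002,0.0007,0,0,0,0],[0,0,0,0,0,0.05],[0,0,0,0,0,0.05],[0,0,0,0,0,0.04],[0,0,0,0,0,0]]' 0.0 25
python3 -c "
from h import *
to([.4553,-.0541,.127])"
```

```text
time_s: 7.15
ee_pos: [0.4557, -0.055, 0.1272]
eef_rot: [3.141, -0.0, 0.074]
force: [1.1, -4.3, 0.8]
grip_width: 0.012
grip_force: 24.9
tool delta [-0.0003 -0.0009  0.0002] rot [ 3.141 -0.     0.074] F [ 1.1 -4.3  0.8] M [-0.83 -0.08 -0.02]
```

```bash
python3 shift.py '[[0.0001,0.0004,0,0,0,0.03],[0,0,0,0,0,0.03],[0,0,0,0,0,0.03],[0,0,0,0,0,0.03],[0,0,0,0,0,0]]' 0.0 30
python3 -c "
from h import *
to([.4553,-.0541,.127])"
```

```text
time_s: 7.65
ee_pos: [0.4559, -0.0551, 0.1272]
eef_rot: [-3.141, -0.0, -0.047]
force: [1.8, -1.1, 2.2]
grip_width: 0.0122
grip_force: 30.9
tool delta [-0.0006 -0.0009  0.0002] rot [-3.141 -0.    -0.047] F [ 1.8 -1.1  2.2] M [-0.12 -0.15  0.59]
```

```bash
python3 shift.py '[[0,0,0,0,0,0],[0,0,0,0,0,0],[0,0,0,0,0,0],[0,0,-0.02,0,0,0],[0,0,-0.04,0,0,0],[0,0,-0.04,0,0,0],[0,0,-0.033,0,0,0],[0,0,0,0,0,0]]' 0.04
python3 - <<'E'
from h import *
to([.4553,-.0541,.127])
t=ctrl.camera("top"); w=ctrl.camera("wrist")
print(proj(w,[.4555,-.0545,.13]))
cv2.imwrite("pics/w2.png",w["pixels"])
E
```

```text
time_s: 8.45
ee_pos: [0.4569, -0.0554, 0.264]
eef_rot: [3.141, -0.007, -0.047]
force: [0.3, -0.3, -0.2]
grip_width: 0.0399
grip_force: 0.0
tool delta [-0.0025 -0.0014  0.137 ] rot [ 3.141 -0.007 -0.047] F [ 0.3 -0.3 -0.2] M [-0.05  0.12  0.02]
[[277.7197042  210.65783233]]
```

View pics/w2.png

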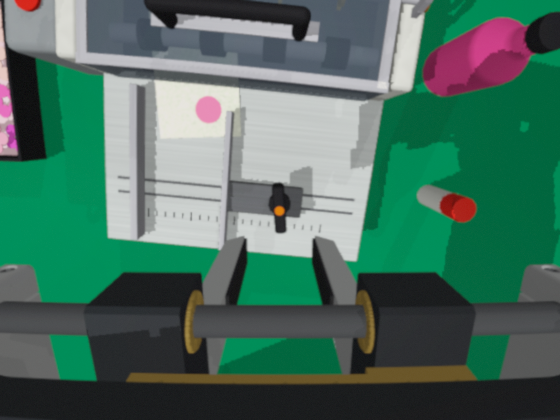

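Wrist view: the wing now runs from (277,184) to (281,232), about 80° clockwise from the slitter's y axis, so it is at its stop. The dot at (279,210) is within 1 px of where it was expected. Next, turn back and go above the handle.

```bash
python3 shift.py '[[0,0,0,0,0,-0.147],[0,0,0,0,0,-0.147],[0,0,0,0,0,-0.147],[0,0,0,0,0,-0.147],[0,0,0,0,0,-0.147],[0,0,0,0,0,-0.147],[0,0,0,0,0,-0.147],[0,0,0,0,0,-0.147],[0,0,0,0,0,-0.147],[0,0,0,0,0,-0.147]]' 0.05 5
python3 - <<'E'
from h import *
to([.610,-.030,.264])
t=ctrl.camera("top")["pixels"].astype(int)[258:275,308:328]
B,G,R=t[...,0],t[...,1],t[...,2]
p=np.argwhere((R>180)&(G>70)&(G<170)&(B<80))[:,::-1]+[308,258]; print("dot",p.mean(0),len(p))
w=ctrl.camera("wrist"); g=w["pixels"].max(2); cv2.imwrite("pics/w3.png",w["pixels"])
E
```

```text
time_s: 9.55
ee_pos: [0.4552, -0.0551, 0.2583]
eef_rot: [-3.139, -0.0, 1.429]
force: [-0.5, 0.7, 0.1]
grip_width: 0.0502
grip_force: 0.0
tool delta [ 0.0468  0.1497 -0.0062] rot [-3.139 -0.     1.429] F [-0.5  0.7  0.1] M [-0.06  0.05 -0.02]
dot [nan nan] 0<stdin>:5: RuntimeWarning: Mean of empty slice.
  ret = um.true_divide(
```

```bash
python3 shift.py '[[0.0117,0.0374,0,0,0,0],[0.0117,0.0374,0,0,0,0],[0.0117,0.0374,0,0,0,0],[0.0117,0.0374,0,0,0,0],[0,0,0,0,0,0],[0,0,0,0,0,0]]' 0.05 5
python3 - <<'E'
from h import *
to([.610,-.030,.195])
t=ctrl.camera("top")["pixels"].astype(int)[258:275,308:328]
B,G,R=t[...,0],t[...,1],t[...,2]
p=np.argwhere((R>180)&(G>70)&(G<170)&(B<80))[:,::-1]+[308,258]; print("dot",p.mean(0) if len(p) else 0,len(p))
w=ctrl.camera("wrist"); im=w["pixels"].copy()
for d in(-.05,0,.05):
    u=proj(w,[.610+.146*d,-.030+.989*d,.192])[0]; print(u); cv2.circle(im,tuple(int(round(v)) for v in u),2,(0,0,255),-1)
cv2.imwrite("pics/w4.png",im)
E
```

```text
time_s: 10.25
ee_pos: [0.6103, -0.0309, 0.2581]
eef_rot: [-3.139, 0.0, 1.42]
force: [0.3, -0.7, -0.2]
grip_width: 0.0498
grip_force: 0.0
tool delta [ 0.0008 -0.0003  0.0631] rot [-3.139  0.     1.42 ] F [ 0.3 -0.7 -0.2] M [-0.06  0.04  0.03]
dot 0 0
[278.18393784 286.3365464 ]
[277.86992743 226.55002305]
[277.52661291 160.09624802]
```

View pics/w4.png

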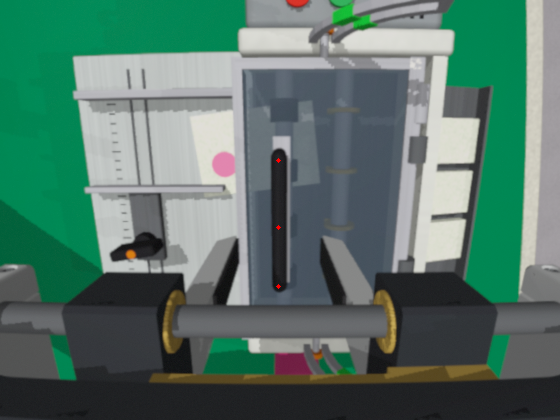

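The bar runs (279,150)–(279,290), and the predicted red points lie on it. Descending and gripping.

```bash
python3 shift.py '[[0.0008,0,0.02,0,0,0],[0,0,0.02,0,0,0],[0,0,0.015,0,0,0],[0,0,0.008,0,0,0],[0,0,0,0,0,0]]' 0.04 5
python3 shift.py '[[0,0,0,0,0,0],[0,0,0,0,0,0],[0,0,0,0,0,0],[0,0,0,0,0,0],[0,0,0,0,0,0],[0,0,0,0,0,0],[0,0,0,0,0,0],[0,0,0,0,0,0]]' 0.0 5
python3 -c "
from h import *
to([.610,-.03,.195])"
```

```text
time_s: 10.85
ee_pos: [0.61, -0.0304, 0.1968]
eef_rot: [-3.141, 0.0, 1.422]
force: [-0.2, -0.3, 0.5]
grip_width: 0.0397
grip_force: 0.0
time_s: 11.65
ee_pos: [0.6099, -0.0301, 0.1973]
eef_rot: [-3.139, 0.0, 1.423]
force: [-9.8, 0.3, 5.8]
grip_width: 0.0118
grip_force: 5.0
tool delta [0.0001 0.0001 0.0023] rot [-3.139  0.     1.423] F [-9.8  0.3  5.8] M [ 0.14  1.86 -0.01]
```

```bash
python3 shift.py '[[0,-0.001,0.002,0,0,0],[0,0,0,0,0,0],[0,0,0,0,0,0],[0,0,0,0,0,0]]' 0.0 30
python3 - <<'E'
from h import *
to([.610,-.03,.195])
r=np.hypot(115,40)/1e3; a0=np.arctan2(40,115)
P=lambda t:np.array([-r*np.cos(a0+t),r*np.sin(a0+t)])   # slitter x,z
f=.5; T=np.linspace(0,.61,11)
for a,b in zip(T,T[1:]):
    pos=lambda t:P(t)+.003*np.array([np.sin(f*t),np.cos(f*t)])  # tcp behind bar
    d=pos(b)-pos(a); t=f*a
    ty=np.array([np.cos(t),-np.sin(t)]); tz=np.array([-np.sin(t),-np.cos(t)])
    print(np.round([d@ty,d@tz,f*(b-a)],4))
E
```

```text
time_s: 12.05
ee_pos: [0.6097, -0.0301, 0.1969]
eef_rot: [3.14, 0.0, 1.423]
force: [-8.7, 0.5, 13.7]
grip_width: 0.0108
grip_force: 30.0
tool delta [0.0001 0.0003 0.0019] rot [3.14  0.    1.423] F [-8.7  0.5 13.7] M [ 0.1   1.66 -0.01]
[ 0.0027 -0.0069  0.0305]
[ 0.003  -0.0069  0.0305]
[ 0.0032 -0.0068  0.0305]
[ 0.0034 -0.0067  0.0305]
[ 0.0036 -0.0066  0.0305]
[ 0.0038 -0.0065  0.0305]
[ 0.004  -0.0063  0.0305]
[ 0.0042 -0.0062  0.0305]
[ 0.0043 -0.0061  0.0305]
[ 0.0045 -0.006   0.0305]
```

```bash
python3 shift.py '[[0,-0.001,-0.002,0,0,0],[0,0,0,0,0,0],[0,0.0027,-0.0069,0.03,0,0],[0,0.003,-0.0069,0.03,0,0],[0,0.0032,-0.0068,0.03,0,0],[0,0.0034,-0.0067,0.03,0,0],[0,0,0,0,0,0],[0,0,0,0,0,0]]' 0.0 30
python3 - <<'E'
from h import *
to([.610,-.03,.195])
E
```

```text
time_s: 12.85
ee_pos: [0.6219, -0.0319, 0.2223]
eef_rot: [-3.021, 0.0, 1.423]
force: [4.2, -0.8, -11.2]
grip_width: 0.0109
grip_force: 30.0
tool delta [ 0.0001 -0.0086  0.0286] rot [-3.021  0.     1.423] F [  4.2  -0.8 -11.2] M [-0.18 -0.82 -0.01]
```

```bash
python3 shift.py '[[0,0.0036,-0.0066,0.03,0,0],[0,0.0038,-0.0065,0.03,0,0],[0,0.004,-0.0063,0.03,0,0],[0,0.0042,-0.0062,0.03,0,0],[0,0.0043,-0.0061,0.03,0,0],[0,0.0045,-0.006,0.03,0,0],[0,0,0,0,0,0],[0,0,0,0,0,0],[0,0,0,0,0,0]]' 0.0 30
python3 - <<'E'
from h import *
to([.610,-.03,.195])
o=ctrl.get_obs(); R=Ro.from_euler("xyz",o["eef_rot"]); g=o["ee_pos"]+R.apply([0,0,.003])
ex=np.array([np.cos(.147),-np.sin(.147)]); h=np.array([.5802,-.0255])+.145*ex
x=ex@(g[:2]-h); z=g[2]-.152; print(x,z,np.hypot(x,z),np.arctan2(z,-x)-np.arctan2(40,115))
t=ctrl.camera("top"); 
p=t["pixels"].astype(int)[258:275,308:328]
q=np.argwhere((p[...,2]>180)&(p[...,1]>70)&(p[...,1]<170)&(p[...,0]<80))[:,::-1]+[308,258]; print("dot",q.mean(0) if len(q) else 0)
s=ctrl.camera("side")["pixels"][130:300,200:420]
cv2.imwrite("pics/s5.png",cv2.resize(s,None,fx=3.5,fy=3.5,interpolation=cv2.INTER_CUBIC))
E
```

```text
time_s: 13.75
ee_pos: [0.6522, -0.0364, 0.2554]
eef_rot: [-2.841, 0.0, 1.423]
force: [-5.2, 0.9, -4.5]
grip_width: 0.0109
grip_force: 30.0
tool delta [ 0.0001 -0.0228  0.0703] rot [-2.841  0.     1.423] F [-5.2  0.9 -4.5] M [-0.02  0.76 -0.08]
-0.07310802230793971 0.1005348296924963 0.12430621427377413 0.6073166659025871
dot 0
```

View pics/s5.png

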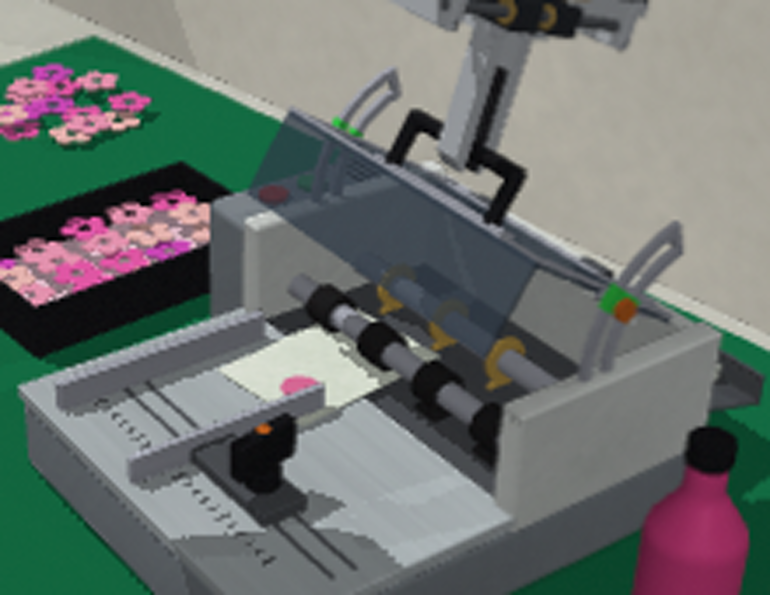

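The orange pin at (625,309) sits in the green band, and the angle from the tool pose is 0.607 rad. The knob dot at (264,428) and fence are where they were before. Checking that it holds steady, then handing in.

```bash
python3 shift.py '[[0,0,0,0,0,0],[0,0,0,0,0,0],[0,0,0,0,0,0],[0,0,0,0,0,0],[0,0,0,0,0,0],[0,0,0,0,0,0],[0,0,0,0,0,0],[0,0,0,0,0,0]]' && python3 -c "
from station import ctrl
o=ctrl.get_obs(); z=o['ee_pos'][2]; print(z)
if abs(z-.2554)<.002: print(ctrl.hand_in())"
```

```text
time_s: 14.65
ee_pos: [0.6521, -0.0363, 0.2554]
eef_rot: [-2.841, 0.0, 1.423]
force: [-5.7, 0.6, -6.8]
grip_width: 0.0112
grip_force: 30.0
0.2553741962321892
the job is handed in; nothing more can be done
None
```

I tightened the clamp knob to its stop with the guide showing no visible shift, then lifted the cover to about 35° (0.607 rad, orange pin seen in the green band on the near stay). The arm was still holding it steady there when I handed the job in at about 14.7 s, without touching the tumbler, glue stick or flower box.

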